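# Stopper a herb jar and press its seal home

### The arm

A 6-joint arm with a two-finger parallel gripper is mounted at the origin on the work surface. World frame = base frame: x ahead of the robot, y to its left, z up, the work surface at z = 0. Lengths are in m, angles in rad, forces in N, time in s.
With the tool pointing down it reaches from about 0.275 to 0.825 m from the base axis. Payload 5.2 kg.
Tool frame: the origin (TCP) lies at the very end of the fingers, on their centre line; the grasp point (between the pads) lies 19 mm behind it; z points along the fingers, y is the direction in which the jaws open and shut (so a half turn about z gives the same grasp; the last joint's range is limited). The gripper opens to 93 mm and grips with 3 to 60 N. Pads are 15 mm wide; open, the fingers measure 128 mm over their backs; the gripper's body (75 mm by 188 mm) begins 65 mm behind the grasp point.
Start: joints at [1.049, 0.259, 1.535, -0, 1.348, -0.203], TCP at [0.172, 0.522, 0.219] pointing down, gripper open.
Joint ranges: [-3.14, 3.14], [-0.91, 2.08], [0.19, 2.58], [-1.22, 4.36], [0.22, 2.71], [-3.12, 3.12]. Speed limits (rad/s): [2.57, 2.57, 3.14, 3.14, 3.14, 3.14].

### API

Orientations are given as a unit quaternion [x, y, z, w].
In Python, from bench import monitor, eyes, arm gives the robot as it stands. The module is installed in compiled form; this text tells all that it offers.
- The arm moves only by the tool send_rows, never from a script. Its argument "plan" is one flat list of numbers, 5 for each row, row after row: the shift along the tool's x, y, z each as a share of 20 mm, from -1 to 1, then the turn about the tool's z as a share of 4 degrees, from -1 to 1, then the closure, from -1 (fully open) to 1 (shut), so that 0 is half open. A call has 1 to 10 rows; each row shifts and turns the pose as measured when the row begins, along the tool's axes as they then stand; what a row does not reach is not made up. A row lasts 1/12 s, in which the tool goes at most 41.7 mm and 7.16 degrees, less where a joint would pass 70% of its speed; a pose out of reach is approached as far as the arm can. A call with a number of a shift or a turn outside -1 to 1 is refused whole. A call with a gripper value outside its range is refused whole. The fingers move at their own pace and stop on an object; the grip force is fixed at half the most. Time passes only in rows, so rows that do not move let the fingers close. It gives the time, the measured TCP pose, the force and the opening at its end, in the units of the state.
- monitor.observe(): the state, without advancing time (a new reading comes with each control period).
- eyes.snapshot(name): name is "side" or "top"; returns a dict with "color" (384x512x3 uint8, red, green, blue), "z_map" (384x512 float32, m along the optical axis (not along the pixel's ray), 0 where there is no reading), "vertical_fov" (degrees; the focal length in pixels is half the picture's height over the tangent of half this angle, whatever the lens; pixels are square), "cx", "cy" (the principal point, pixels), "D" ([k1, k2, p1, p2, k3] as OpenCV has them; the pictures are not rectified), "xyz" and "attitude" of the camera in the world. Camera axes: x right, y down, z forward; pixel columns grow to the right and rows downward; lengths in m; the calibration is good to about 2 mm. A picture is of the moment at which its call begins.
- arm.finish_job(): hands the job in, once; it reports no verdict.
The state is a dict: "time_s": time; "q": joint angles; "qd": joint speeds; "joint_efforts": joint torques, N m; "tcp_pos": TCP position; "orientation": TCP orientation; "contact_force": force on the tool from outside, world axes, zero at the start; "wrist_torque": the same for the moment, N m; "finger_gap": opening from 0.0 (shut) to 1.0 (fully open).
Only numpy, scipy, OpenCV 4.12 (cv2) and the standard library are available. Lean on these libraries where they do the work, as an engineer would, in place of code of your own. Each camera call takes 0.05 s, during which the arm holds its last target. There are 200 camera calls.

### The job

Pick up the large wooden stopper and set its tapered plug into the open jar, letting it centre itself in the sliding seal sleeve. Then press it slowly straight down with a steady push of about 15 N for about half a second so that the sleeve slides down onto its stop, staying well below 25 N so as not to crack the neck. Leave the stopper sitting upright and centred, let go of it, and do not disturb the other things on the table.

Things in the scene. Friction and masses are not known exactly. Their poses are not given: they have to be found in the camera images.
- stopper_mid (a point): The large pale-wood stopper, standing on its narrow end: a plug tapering from 72 mm wide (34 mm above the foot) to 45 mm at the foot, above it a flange 86 mm wide and 6 mm thick, on top a round knob 34 mm wide (straight side 45 to 69 mm above the foot); 72 mm tall, 0.1 to 0.15 kg. This point: on its axis, 36 mm above the foot; z up along the axis.
- jar_rim (a point): The open white ceramic jar, fixed to the table, 110 mm wide, 100 mm tall, mouth up. This point is on its axis at the height of the rim (100 mm above the table).
- sleeve: Grey seal sleeve in the open jar's mouth: a slick tapered ring matching the plug, 28 mm tall (a plain skirt below reaches 16 mm further down), inside 74 mm wide at the top, 52 mm at the bottom, with a lip 94 mm wide. Origin on its axis at the taper's lower edge. It only slides straight down, against a friction of about 6 N, stays where left, and starts 2 to 18 mm above a rigid stop.
- sleeve_top (a point): Centre of the sleeve's upper edge. The seated stopper's flange rests on this edge, its foot 34 mm below and its knob's top 38 mm above this point. With the sleeve on its stop this point is 1 to 15 mm above the jar's rim: the stop's height differs from jar to jar and cannot be seen, so feel for it as a sharp rise in force, going slowly (5 to 10 mm/s).
- small_stopper: A smaller wooden stopper of the same shape (50 mm tall, 60 mm wide), not for this jar; leave it. Origin under its foot.
- closed_jar: Another white jar of the same size, fixed to the table, already closed with a stopper, 144 mm tall in all; leave it. Origin under its foot.
- tin: Small aluminium tin, 48 mm wide, 50 mm tall; leave it. Origin under its foot.
- spool: Empty wooden spool, 40 mm wide, 40 mm tall; leave it. Origin under its foot.
- scoop: Spoon with a wooden handle and a steel bowl, 160 mm long, lying on the table; leave it. Origin underneath its middle.
- herb_jar: Green glass jar with a white lid, 80 mm wide, 130 mm tall, at the far side; leave it. Origin under its foot.
Mind the look-alikes: they are no part of the job. What is shaped like the part that bears stopper_mid but yellow is not meant. Leave any blue look-alike of the part that bears jar_rim alone.

How it is judged:
On the way, in this order (a step that is already met when the one before it is completed fails the run):
1. the large stopper is lifted clear of the table (height (world z) of stopper_mid above 0.09 m), for 0.1 s.
2. the stopper, centred and upright in the sleeve, is pressed onto the sleeve's stop with more than 12 N for 0.3 s (horizontal distance between stopper_mid and jar_rim below 0.004 m and angle between stopper_mid's own z axis and vertical below 0.06 rad and contact force between stopper and sleeve above 12 N), for 0.3 s.
At the end, for the whole second after the job is handed in: The large stopper sits in the open jar's sleeve, within 4 mm of the jar's axis, upright within 0.06 rad, at rest, pressed down with the sleeve onto its stop (its middle 2 to 18 mm above the rim) (horizontal distance between stopper_mid and jar_rim below 0.004 m and angle between stopper_mid's own z axis and vertical below 0.06 rad and z of stopper_mid in the frame of jar_rim between 0.002 and 0.018 m and linear speed of stopper below 0.01 m/s); the robot touches nothing.
It fails at once if the stopper is forced onto the sleeve with more than 25 N (contact force between stopper and sleeve above 25 N).
It fails at once if a bystander (small stopper, tin, spool, spoon or green jar) is moved by more than 20 mm (distance of any of small_stopper, tin, spool, scoop, herb_jar from where it was at the start of the episode above 0.02 m).
It also fails if it takes over 56 s, if anything falls off the work surface, if the arm or the gripper's body presses on something with over 40 N, if the wrist force passes 120 N, or if a joint passes its speed limit or range.

## Working session

There is one attempt and no reset: what is moved stays moved. The work goes in short steps, Python scripts to look and compute and a tool call to move; the robot and the scene stay as the last step left them, time stands still between calls to the robot, and variables do not carry over. Pictures are saved under pics/ and viewed, about 8 in all and at most 12, crops included, and the job is handed in when it is done.

Besides the shell and the picture viewer there is one more tool, called after "Call:" by a JSON object that holds its "fn" and its "kwargs". send_rows: Moves the arm, as the interface text tells. Shift numbers are shares of 20 mm and turn numbers shares of 4 degrees, none past 1 either way. Its arguments: {"type":"object","properties":{"plan":{"type":"array"}},"required":["plan"]}

```bash
mkdir -p pics; cat > h.py <<'E'
import numpy as np, cv2
from bench import monitor, eyes, arm
from scipy.spatial.transform import Rotation as R
def snap(n):
    s=eyes.snapshot(n); h=s["color"].shape[0]
    f=h/2/np.tan(np.radians(s["vertical_fov"])/2)
    s["K"]=np.array([[f,0,s["cx"]],[0,f,s["cy"]],[0,0,1]]); 
    a=np.array(s["attitude"]); s["R"]=R.from_quat(a).as_matrix() if a.size==4 else a.reshape(3,3)
    s["t"]=np.array(s["xyz"]); s["D"]=np.array(s["D"],float); return s
def rays(s,uv):
    p=cv2.undistortPoints(np.array(uv,float).reshape(-1,1,2),s["K"],s["D"])[:,0]
    return np.c_[p,np.ones(len(p))]@s["R"].T
def onplane(s,uv,z):
    d=rays(s,uv); return s["t"]+d*((z-s["t"][2])/d[:,2])[:,None]
def cloud(s):
    v,u=np.mgrid[:384,:512]; d=rays(s,np.c_[u.ravel(),v.ravel()])
    P=s["t"]+d*s["z_map"].reshape(-1,1); P[s["z_map"].ravel()==0]=np.nan
    return P.reshape(384,512,3)
def save(s,name): cv2.imwrite("pics/"+name,s["color"][...,::-1])
E
python3 - <<'E'
from h import *
o=monitor.observe(); print({k:np.round(v,3) for k,v in o.items()})
for n in("top","side"):
    s=snap(n); save(s,n+".png"); print(n,s["t"],s["attitude"],s["D"],s["vertical_fov"],s["R"][:,2])
i=np.hstack([cv2.imread("pics/top.png"),cv2.imread("pics/side.png")])
E
```

```text
{'time_s': np.float64(0.0), 'q': array([ 1.049,  0.259,  1.536,  0.   ,  1.348, -0.203]), 'qd': array([0.001, 0.001, 0.   , 0.002, 0.001, 0.001]), 'joint_efforts': array([-3.000e-03, -4.373e+01, -2.840e+01,  7.200e-02,  4.100e-02,
       -0.000e+00]), 'tcp_pos': array([0.172, 0.522, 0.218]), 'orientation': array([ 0.159,  0.987, -0.001, -0.   ]), 'contact_force': array([0.107, 0.301, 0.907]), 'wrist_torque': array([-0.026,  0.024, -0.015]), 'finger_gap': np.float64(1.001)}
top [ 0.41607839 -0.03768555  1.1737361 ] [ 0.70778346 -0.70315371  0.04073855 -0.05438568] [-0.14348379  0.          0.          0.          0.        ] 45.34192343265762 [ 0.13415114  0.01969564 -0.99076514]
side [ 0.13306884 -0.76440855  0.75580203] [ 0.85476763 -0.25465045  0.12339094 -0.43508633] [-0.08741609  0.          0.          0.          0.        ] 44.20261905389337 [ 0.43253103  0.68095231 -0.59094912]
```

View pics/top.png

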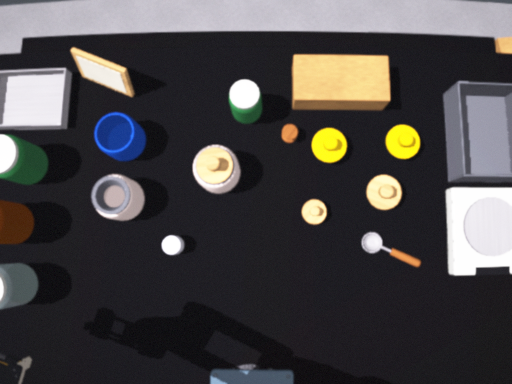

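View pics/side.png

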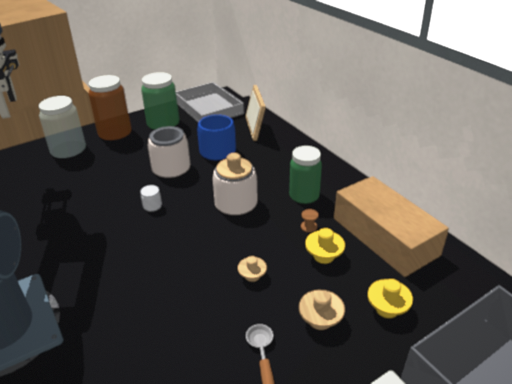

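Top view: pale stoppers at (384,192), which is large, and (314,211), which is small. The yellow look-alikes are at (330,145) and (403,141). The open white jar with the grey sleeve is at (118,197), the closed jar at (217,168), and the blue look-alike at (120,137). The targets are (384,192), pale and the wider of the two, and (118,197), white and open. The side view agrees: stopper at (322,308), jar at (170,150).

```bash
python3 - <<'E'
from h import *
s=snap("top"); P=cloud(s); c=s["color"]
a=cv2.resize(c[160:230,350:420],(400,400),interpolation=2);b=cv2.resize(c[165:235,85:155],(400,400),interpolation=2)
cv2.imwrite("pics/crop.png",np.hstack([a,b])[...,::-1])
def circ(P,zlo,zhi,box):
    u0,u1,v0,v1=box; Q=P[v0:v1,u0:u1].reshape(-1,3); Q=Q[(Q[:,2]>zlo)&(Q[:,2]<zhi)]
    (x,y),r=cv2.minEnclosingCircle(Q[:,:2].astype(np.float32)); return np.round([x,y,r,Q[:,2].mean(),len(Q)],4),Q.mean(0).round(4),np.median(Q,0).round(4)
def heights(P,box):
    u0,u1,v0,v1=box; z=P[v0:v1,u0:u1,2]; print(np.histogram(z[np.isfinite(z)],bins=np.arange(-.01,.16,.005)))
S=(355,415,165,220);J=(85,155,165,230)
heights(P,S);heights(P,J)
for lo,hi in((.03,.055),(.065,.08)): print("stop",circ(P,lo,hi,S))
for lo,hi in((.095,.104),(.104,.14)): print("jar",circ(P,lo,hi,J))
t=snap("side");T=cloud(t)
S=(295,350,285,335);J=(145,195,120,180)
heights(T,S);heights(T,J)
for lo,hi in((.03,.055),(.065,.08)): print("stop",circ(T,lo,hi,S))
for lo,hi in((.095,.104),(.104,.14)): print("jar",circ(T,lo,hi,J))
for n,uv in dict(small=(314,211),tin=(172,245),spool=(290,133),closed=(215,165),bowl=(372,242),handle=(415,263),herb=(245,95),y1=(330,145),y2=(403,141)).items(): print(n,P[uv[1],uv[0]].round(3))
E
```

```text
(array([  13,  784, 1463,   90,    0,    0,    0,    0,    5,  237,  486,
         31,    4,    8,    3,   25,  116,   19,    0,    0,    0,    0,
          0,    0,    0,    0,    0,    0,    0,    0,    0,    0,    0]), array([-0.01 , -0.005,  0.   ,  0.005,  0.01 ,  0.015,  0.02 ,  0.025,
        0.03 ,  0.035,  0.04 ,  0.045,  0.05 ,  0.055,  0.06 ,  0.065,
        0.07 ,  0.075,  0.08 ,  0.085,  0.09 ,  0.095,  0.1  ,  0.105,
        0.11 ,  0.115,  0.12 ,  0.125,  0.13 ,  0.135,  0.14 ,  0.145,
        0.15 ,  0.155]))
(array([  20,  895, 1704,  319,   65,   41,   27,   14,   27,   18,   25,
         17,   24,   27,   22,   21,   19,   26,   68,  142,  104,  173,
        179,  245,  305,    9,    0,    0,    0,    0,    0,    0,    0]), array([-0.01 , -0.005,  0.   ,  0.005,  0.01 ,  0.015,  0.02 ,  0.025,
        0.03 ,  0.035,  0.04 ,  0.045,  0.05 ,  0.055,  0.06 ,  0.065,
        0.07 ,  0.075,  0.08 ,  0.085,  0.09 ,  0.095,  0.1  ,  0.105,
        0.11 ,  0.115,  0.12 ,  0.125,  0.13 ,  0.135,  0.14 ,  0.145,
        0.15 ,  0.155]))
stop (array([ 5.491e-01, -3.270e-01,  
[... 1629 characters left out ...]
]), array([ 0.537 , -0.3381,  0.0399]))
stop (array([ 5.476e-01, -3.286e-01,  1.860e-02,  7.040e-02,  2.110e+02]), array([ 0.5457, -0.3293,  0.0704]), array([ 0.5455, -0.3295,  0.0708]))
jar (array([5.271e-01, 3.302e-01, 5.110e-02, 9.920e-02, 2.570e+02]), array([0.525 , 0.3236, 0.0992]), array([0.5262, 0.3122, 0.0992]))
jar (array([5.284e-01, 3.385e-01, 5.080e-02, 1.088e-01, 2.550e+02]), array([0.5274, 0.3377, 0.1088]), array([0.5286, 0.3422, 0.1089]))
small [ 0.499 -0.151  0.05 ]
tin [0.413 0.196 0.05 ]
spool [ 0.696 -0.093  0.043]
closed [0.596 0.083 0.146]
bowl [ 0.424 -0.304  0.003]
handle [ 0.371 -0.409  0.019]
herb [0.767 0.017 0.131]
y1 [ 0.66  -0.19   0.072]
y2 [ 0.672 -0.372  0.071]
```

View pics/crop.png

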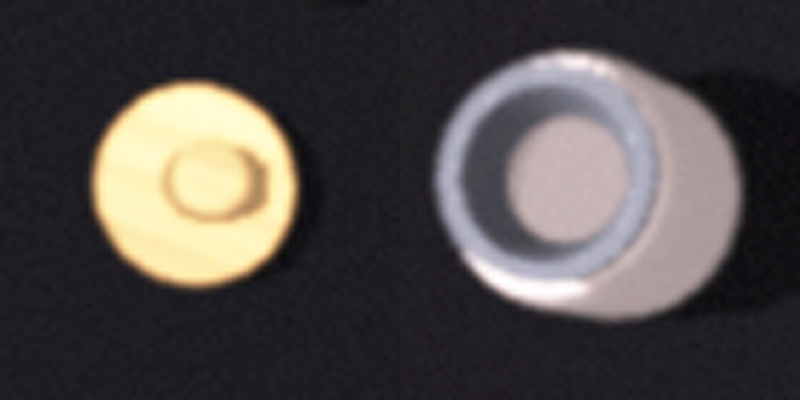

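The crop confirms both: the pale large stopper with its round knob, and the white jar with the grey sleeve. I'm setting off towards the stopper.

Call:
{"fn": "send_rows", "kwargs": {"plan": [-0.85,-0.94,0,0,-1,-0.85,-0.94,0,0,-1,-0.85,-0.94,0,0,-1,-0.85,-0.94,0,0,-1,-0.85,-0.94,0,0,-1,-0.85,-0.94,0,0,-1,-0.85,-0.94,0,0,-1,-0.85,-0.94,0,0,-1,-0.85,-0.94,0,0,-1,-0.85,-0.94,0,0,-1]}}

```text
time_s: 1.03
tcp_pos: [0.2754, 0.2839, 0.2155]
orientation: [0.154, 0.988, -0.001, -0.001]
contact_force: [0.0, -0.5, 0.4]
finger_gap: 0.997
```

```bash
cat > go.py <<'E'
import sys; from h import *
o=monitor.observe(); g=np.array([float(a) for a in sys.argv[1:4]]); M=R.from_quat(o["orientation"]).as_matrix()
print("t",round(float(o["time_s"]),2),"tcp",np.round(o["tcp_pos"],4),"F",np.round(o["contact_force"],2),"gap",o["finger_gap"])
print("toolz",M[:,2].round(4),"tool y",M[:,1].round(3),"units",(M.T@(g-o["tcp_pos"])/.02).round(2))
E
python3 go.py 0.548 -0.327 0.215
python3 - <<'E'
from h import *
# jar ring centre: ellipse of grey-blue lip, cast to lip plane
for n,box in(("top",(85,155,165,230)),("side",(145,195,120,180))):
    s=snap(n); P=cloud(s); u0,u1,v0,v1=box; Q=P[v0:v1,u0:u1]; c=s["color"][v0:v1,u0:u1].astype(int)
    m=(Q[...,2]>.1085)&(c[...,2]-c[...,0]>3); z=Q[...,2][m]
    vv,uu=np.nonzero(m); W=onplane(s,np.c_[uu+u0,vv+v0],np.percentile(z,60)); 
    (x,y),r=cv2.minEnclosingCircle(W[:,:2].astype(np.float32)); print(n,x,y,r,np.percentile(z,[10,50,60,75,95]).round(4),m.sum())
E
```

```text
t 1.03 tcp [0.2754 0.2839 0.2155] F [ 0.05 -0.51  0.39] gap 0.9974470642588701
toolz [-0.003  -0.0017 -1.    ] tool y [ 0.305  0.952 -0.003] units [-22.3  -24.93   0.04]
top 0.5307743549346924 0.33636942505836487 0.04745752736926079 [0.1092 0.111  0.1114 0.1122 0.1141] 405
side 0.5276594758033752 0.3344419002532959 0.04695896431803703 [0.1088 0.11   0.1103 0.1111 0.1126] 141
```

Call:
{"fn": "send_rows", "kwargs": {"plan": [-0.87,-0.97,0,0,-1,-0.87,-0.97,0,0,-1,-0.87,-0.97,0,0,-1,-0.87,-0.97,0,0,-1,-0.87,-0.97,0,0,-1,-0.87,-0.97,0,0,-1,-0.87,-0.97,0,0,-1,-0.87,-0.97,0,0,-1,-0.87,-0.97,0,0,-1,-0.87,-0.97,0,0,-1]}}

```text
time_s: 1.97
tcp_pos: [0.3841, 0.0431, 0.2158]
orientation: [0.152, 0.988, 0.002, -0.001]
contact_force: [1.5, -0.4, 0.1]
finger_gap: 0.996
```

Call:
{"fn": "send_rows", "kwargs": {"plan": [-0.87,-0.97,0,0,-1,-0.87,-0.97,0,0,-1,-0.87,-0.97,0,0,-1,-0.87,-0.97,0,0,-1,-0.87,-0.97,0,0,-1,-0.87,-0.97,0,0,-1,-0.87,-0.97,0,0,-1,-0.87,-0.97,0,0,-1,-0.87,-0.97,0,0,-1,-0.87,-0.97,0,0,-1]}}

```text
time_s: 2.8
tcp_pos: [0.4991, -0.2, 0.2133]
orientation: [0.152, 0.988, 0.005, 0.0]
contact_force: [-0.1, 0.4, 0.2]
finger_gap: 1.001
```

```bash
python3 go.py 0.548 -0.327 0.215
```

```text
t 2.8 tcp [ 0.4991 -0.2     0.2133] F [-0.08  0.37  0.17] gap 1.0008445047848966
toolz [ 0.0015  0.0091 -1.    ] tool y [0.3   0.954 0.009] units [-4.24 -5.32 -0.14]
```

Call:
{"fn": "send_rows", "kwargs": {"plan": [-0.85,-1,0,0,-1,-0.85,-1,0,0,-1,-0.85,-1,0,0,-1,-0.7,-0.9,0,0,-1,-0.5,-0.6,0,0,-1,-0.4,-0.5,0,0,-1,0,0,0,0,-1,0,0,0,0,-1]}}

```text
time_s: 3.47
tcp_pos: [0.5564, -0.3255, 0.2067]
orientation: [0.153, 0.988, 0.007, -0.001]
contact_force: [-0.9, 0.6, -0.5]
finger_gap: 0.998
```

```bash
python3 go.py 0.548 -0.327 0.044
```

```text
t 3.47 tcp [ 0.5564 -0.3255  0.2067] F [-0.87  0.56 -0.47] gap 0.998069576659983
toolz [ 3.000e-04  1.370e-02 -9.999e-01] tool y [0.302 0.953 0.013] units [ 0.35 -0.3   8.13]
```

Call:
{"fn": "send_rows", "kwargs": {"plan": [0.2,-0.1,0.9,0,-1,0.1,-0.1,0.9,0,-1,0.05,-0.05,0.9,0,-1,0,0,0.9,0,-1,0,0,0.9,0,-1,0,0,0.8,0,-1,0,0,0,0,-1,0,0,0,0,-1]}}

```text
time_s: 4.13
tcp_pos: [0.5496, -0.3152, 0.0985]
orientation: [0.15, 0.989, 0.008, -0.0]
contact_force: [1.0, -0.3, 0.5]
finger_gap: 1.0
```

```bash
python3 go.py 0.548 -0.327 0.044; python3 - <<'E'
from h import *
a=snap("side")["color"][230:350,260:380]; cv2.imwrite("pics/g1.png",cv2.resize(a,(480,480))[...,::-1])
E
```

```text
t 4.13 tcp [ 0.5496 -0.3152  0.0985] F [ 0.98 -0.33  0.52] gap 1.0002913900895165
toolz [ 0.0019  0.0162 -0.9999] tool y [0.296 0.955 0.016] units [-0.1  -0.63  2.72]
```

View pics/g1.png

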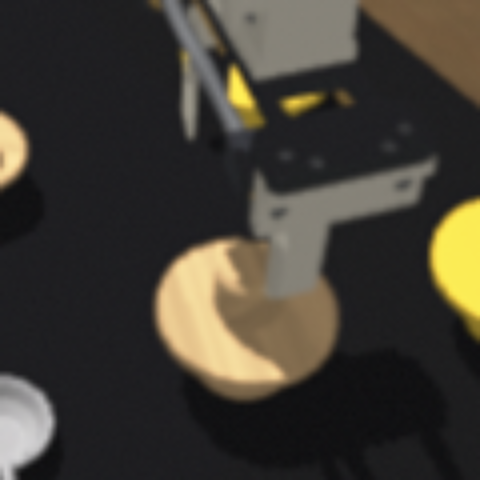

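The jaws straddle the knob, with the near finger at about (295,260) in the crop. The TCP has drifted about 12 mm in y, so I'll correct that before the final descent.

Call:
{"fn": "send_rows", "kwargs": {"plan": [-0.1,-0.4,0.2,0,-1,0,-0.3,0.2,0,-1,0,0,0.3,0,-1,0,0,0.3,0,-1,0,0,0.3,0,-1,0,0,0,0,-1]}}

```text
time_s: 4.68
tcp_pos: [0.5495, -0.3316, 0.075]
orientation: [0.15, 0.989, 0.006, 0.003]
contact_force: [-0.4, -0.5, 0.1]
finger_gap: 1.002
```

```bash
python3 go.py 0.548 -0.327 0.044
```

```text
t 4.68 tcp [ 0.5495 -0.3316  0.075 ] F [-0.39 -0.54  0.09] gap 1.0021977159853286
toolz [ 0.008   0.011  -0.9999] tool y [0.296 0.955 0.013] units [0.15 0.18 1.55]
```

Call:
{"fn": "send_rows", "kwargs": {"plan": [0.1,0.15,0.25,0,-1,0,0,0.25,0,-1,0,0,0.25,0,-1,0,0,0.25,0,-1,0,0,0.2,0,-1,0,0,0,0,-1]}}

```text
time_s: 5.18
tcp_pos: [0.5483, -0.3269, 0.0478]
orientation: [0.15, 0.989, 0.006, 0.003]
contact_force: [-0.1, -0.0, -0.1]
finger_gap: 1.0
```

```bash
python3 go.py 0.548 -0.327 0.044
```

```text
t 5.18 tcp [ 0.5483 -0.3269  0.0478] F [-0.11 -0.04 -0.05] gap 1.0002258375732467
toolz [ 0.0072  0.012  -0.9999] tool y [0.296 0.955 0.014] units [ 0.01 -0.01  0.19]
```

Call:
{"fn": "send_rows", "kwargs": {"plan": [0,0,0.15,0,-1,0,0,0,0,0,0,0,0,0,0.5,0,0,0,0,1,0,0,0,0,1,0,0,0,0,1,0,0,0,0,1,0,0,0,0,1,0,0,0,0,1]}}

```text
time_s: 5.93
tcp_pos: [0.5489, -0.3274, 0.0453]
orientation: [0.15, 0.989, 0.006, 0.003]
contact_force: [-0.2, 0.3, -0.4]
finger_gap: 0.478
```

Call:
{"fn": "send_rows", "kwargs": {"plan": [0,0,-0.3,0,1,0,0,-0.5,0,1,0,0,-0.8,0,1,0,0,-0.9,0,1,0,0,-0.9,0,1,0,0,-0.9,0,1,0,0,-0.9,0,1,0,0,-0.9,0,1,0,0,-0.9,0,1,0,0,-0.9,0,1]}}

```text
time_s: 6.77
tcp_pos: [0.5447, -0.3267, 0.2115]
orientation: [0.15, 0.989, 0.008, -0.001]
contact_force: [0.8, -0.4, -2.3]
finger_gap: 0.351
```

```bash
python3 go.py 0.529 0.3355 0.255
```

```text
t 6.77 tcp [ 0.5447 -0.3267  0.2115] F [ 0.75 -0.42 -2.33] gap 0.3514665268068861
toolz [ 0.0013  0.0168 -0.9999] tool y [0.296 0.955 0.016] units [10.55 31.43 -1.62]
```

```bash
python3 - <<'E'
from h import *
a=snap("side")["color"][140:340,230:430]; cv2.imwrite("pics/g2.png",cv2.resize(a,(600,600))[...,::-1])
E
```

```text
(no output)
```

View pics/g2.png

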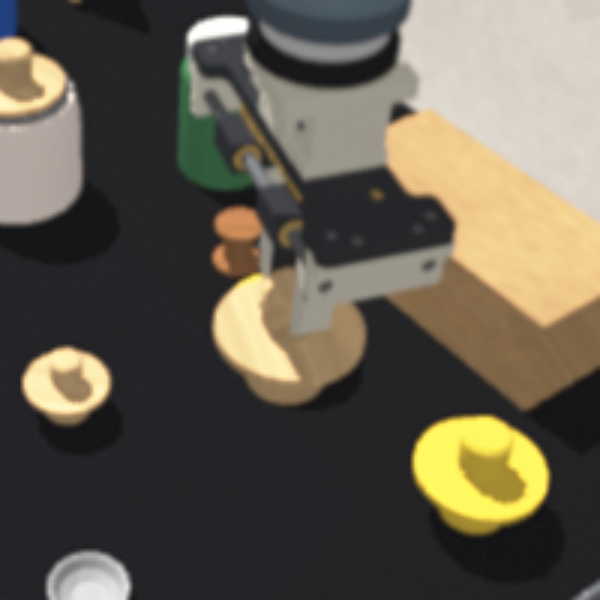

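The stopper is held and looks upright at (290,340) in the crop. I'll carry it to the jar, rising first.

Call:
{"fn": "send_rows", "kwargs": {"plan": [0.1,0.3,-0.6,0,1,0.2,0.6,-0.6,0,1,0.32,0.95,-0.4,0,1,0.32,0.95,-0.2,0,1,0.32,0.95,0,0,1,0.32,0.95,0,0,1,0.32,0.95,0,0,1,0.32,0.95,0,0,1,0.32,0.95,0,0,1,0.32,0.95,0,0,1]}}

```text
time_s: 7.65
tcp_pos: [0.5395, -0.1407, 0.26]
orientation: [0.152, 0.988, 0.005, 0.005]
contact_force: [0.1, -0.7, -1.1]
finger_gap: 0.353
```

Call:
{"fn": "send_rows", "kwargs": {"plan": [0.32,0.95,0,0,1,0.32,0.95,0,0,1,0.32,0.95,0,0,1,0.32,0.95,0,0,1,0.32,0.95,0,0,1,0.32,0.95,0,0,1,0.32,0.95,0,0,1,0.32,0.95,0,0,1,0.32,0.95,0,0,1,0.32,0.95,0,0,1]}}

```text
time_s: 8.48
tcp_pos: [0.5272, 0.0778, 0.2629]
orientation: [0.151, 0.989, 0.007, 0.003]
contact_force: [0.4, -0.7, -1.0]
finger_gap: 0.356
```

```bash
python3 go.py 0.529 0.3355 0.235
```

```text
t 8.48 tcp [0.5272 0.0778 0.2629] F [ 0.35 -0.73 -1.01] gap 0.3556216484585452
toolz [ 0.0072  0.0122 -0.9999] tool y [0.298 0.955 0.014] units [ 3.75 12.31  1.55]
```

Call:
{"fn": "send_rows", "kwargs": {"plan": [0.3,0.98,0,0,1,0.3,0.98,0,0,1,0.3,0.98,0,0,1,0.3,0.98,0,0,1,0.3,0.98,0,0,1,0.3,0.98,0,0,1,0.3,0.98,0,0,1,0.3,0.98,0,0,1,0.3,0.98,0,0,1,0.3,0.9,0,0,1]}}

```text
time_s: 9.32
tcp_pos: [0.5168, 0.297, 0.2663]
orientation: [0.148, 0.989, 0.007, 0.0]
contact_force: [0.1, -0.6, -0.6]
finger_gap: 0.358
```

Call:
{"fn": "send_rows", "kwargs": {"plan": [0.25,0.8,0,0,1,0.2,0.6,0,0,1,0.05,0.3,0.3,0,1,0,0,0.3,0,1,0,0,0,0,1,0,0,0,0,1]}}

```text
time_s: 9.82
tcp_pos: [0.5124, 0.3387, 0.2529]
orientation: [0.145, 0.989, 0.006, -0.001]
contact_force: [0.3, 0.2, -1.4]
finger_gap: 0.353
```

```bash
python3 go.py 0.529 0.3355 0.18;python3 go.py 0.529 0.3355 0.18
```

```text
t 9.82 tcp [0.5124 0.3387 0.2529] F [ 0.3   0.2  -1.41] gap 0.35282188879532855
toolz [-9.000e-04  1.310e-02 -9.999e-01] tool y [0.288 0.958 0.012] units [-0.86  0.04  3.64]
t 9.82 tcp [0.5124 0.3387 0.2529] F [ 0.3   0.2  -1.41] gap 0.35282188879532855
toolz [-9.000e-04  1.310e-02 -9.999e-01] tool y [0.288 0.958 0.012] units [-0.86  0.04  3.64]
```

Call:
{"fn": "send_rows", "kwargs": {"plan": [-0.4,0,0.6,0,1,-0.4,0,0.6,0,1,-0.1,0,0.6,0,1,0,0,0.6,0,1,0,0,0.5,0,1,0,0,0.4,0,1,0,0,0.2,0,1,0,0,0,0,1,0,0,0,0,1]}}

```text
time_s: 10.57
tcp_pos: [0.5347, 0.3263, 0.1729]
orientation: [0.15, 0.989, 0.005, -0.002]
contact_force: [0.3, -0.8, -1.3]
finger_gap: 0.355
```

```bash
python3 go.py 0.529 0.3355 0.17; python3 - <<'E'
from h import *
a=snap("top");b=snap("side")
i=cv2.resize(a["color"][140:240,60:160],(400,400)); j=cv2.resize(b["color"][80:200,110:230],(400,400)); cv2.imwrite("pics/j1.png",np.hstack([i,j])[...,::-1])
# stopper flange: wood-coloured points in cloud
for s,bx in((a,(70,150,150,225)),(b,(130,210,90,170))):
    P=cloud(s);u0,u1,v0,v1=bx;Q=P[v0:v1,u0:u1];c=s["color"][v0:v1,u0:u1].astype(int);m=(c[...,0]-c[...,2]>40)&(Q[...,2]>.13)
    q=Q[m]; (x,y),r=cv2.minEnclosingCircle(q[:,:2].astype(np.float32)); print(x,y,r,np.percentile(q[:,2],[2,20,50,80,98]).round(4),m.sum())
    f=q[(q[:,2]>np.median(q[:,2])-.006)&(q[:,2]<np.median(q[:,2])+.006)]
    A=np.c_[f[:,:2],np.ones(len(f))];print("plane slope",np.linalg.lstsq(A,f[:,2],rcond=None)[0][:2])
E
```

```text
t 10.57 tcp [0.5347 0.3263 0.1729] F [ 0.26 -0.78 -1.28] gap 0.35461026725243233
toolz [-0.0035  0.0096 -0.9999] tool y [0.296 0.955 0.008] units [0.41 0.36 0.15]
0.5220786929130554 0.30553197860717773 0.05153261870145798 [0.155  0.1578 0.162  0.2774 0.3007] 85
plane slope [-0.0188645  -0.05056073]
0.5320667028427124 0.32300108671188354 0.04630748927593231 [0.1329 0.1541 0.1572 0.1591 0.1851] 444
plane slope [-0.00376366  0.01231078]
```

View pics/j1.png

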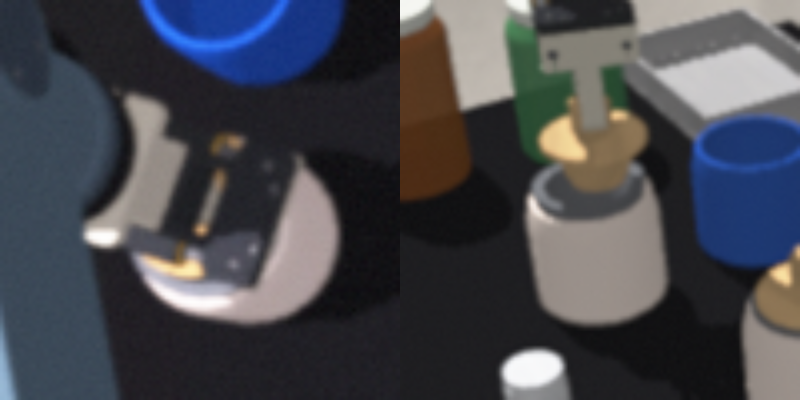

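The side crop shows the plug just above the sleeve, offset towards -y, and the grip sits high on the knob (tip about 15 mm above the flange). I'll centre, lower the plug in, let go, then regrip lower and press.

Call:
{"fn": "send_rows", "kwargs": {"plan": [0.2,0.2,0,0,1,0.2,0.2,0,0,1,0,0,0,0,1,0,0,0,0,1]}}

```text
time_s: 11.0
tcp_pos: [0.5299, 0.3387, 0.1763]
orientation: [0.149, 0.989, 0.006, -0.0]
contact_force: [-0.2, -0.2, -1.6]
finger_gap: 0.352
```

```bash
python3 go.py 0.5295 0.336 0.145
```

```text
t 11.0 tcp [0.5299 0.3387 0.1763] F [-0.21 -0.16 -1.6 ] gap 0.3521417107466701
toolz [ 0.0017  0.0121 -0.9999] tool y [0.295 0.955 0.012] units [-0.02 -0.15  1.56]
```

Call:
{"fn": "send_rows", "kwargs": {"plan": [0,-0.1,0.2,0,1,0,0,0.2,0,1,0,0,0.2,0,1,0,0,0.2,0,1,0,0,0.2,0,1,0,0,0.2,0,1,0,0,0,0,1,0,0,0,0,1]}}

```text
time_s: 11.67
tcp_pos: [0.5289, 0.3371, 0.1496]
orientation: [0.149, 0.989, 0.006, -0.0]
contact_force: [-0.7, -0.1, -0.8]
finger_gap: 0.355
```

```bash
python3 go.py 0.5295 0.336 0.145
```

```text
t 11.67 tcp [0.5289 0.3371 0.1496] F [-0.74 -0.05 -0.82] gap 0.35525622144593466
toolz [ 0.0017  0.0118 -0.9999] tool y [0.294 0.956 0.012] units [-0.05 -0.05  0.23]
```

Call:
{"fn": "send_rows", "kwargs": {"plan": [0,-0.05,0.08,0,1,0,0,0.08,0,1,0,0,0.08,0,1,0,0,0.08,0,1,0,0,0.08,0,1,0,0,0,0,1]}}

```text
time_s: 12.17
tcp_pos: [0.529, 0.3361, 0.141]
orientation: [0.149, 0.989, 0.006, 0.0]
contact_force: [0.3, 0.8, -1.2]
finger_gap: 0.355
```

Call:
{"fn": "send_rows", "kwargs": {"plan": [0,0,0.06,0,1,0,0,0.06,0,1,0,0,0.06,0,1,0,0,0,0,1]}}

```text
time_s: 12.5
tcp_pos: [0.5291, 0.3362, 0.1373]
orientation: [0.149, 0.989, 0.006, 0.0]
contact_force: [0.1, -0.2, -1.4]
finger_gap: 0.352
```

Call:
{"fn": "send_rows", "kwargs": {"plan": [0,0,0.05,0,1,0,0,0.05,0,1,0,0,0.05,0,1,0,0,0,0,1]}}

```text
time_s: 12.83
tcp_pos: [0.5291, 0.3363, 0.134]
orientation: [0.149, 0.989, 0.006, 0.0]
contact_force: [-0.4, 0.9, -1.5]
finger_gap: 0.354
```

```bash
python3 go.py 0.5295 0.336 0.13; python3 - <<'E'
from h import *
b=snap("side")
cv2.imwrite("pics/j2.png",cv2.resize(b["color"][90:190,120:220],(600,600))[...,::-1])
s=b;P=cloud(s);u0,u1,v0,v1=130,210,90,180;Q=P[v0:v1,u0:u1];c=s["color"][v0:v1,u0:u1].astype(int)
m=(c[...,0]-c[...,2]>40)&(Q[...,2]>.1); print("wood",np.percentile(Q[m][:,2],[2,20,50,80,98]).round(4))
f=Q[m];f=f[abs(f[:,2]-np.median(f[:,2]))<.005];print(cv2.minEnclosingCircle(f[:,:2].astype(np.float32)),np.linalg.lstsq(np.c_[f[:,:2],np.ones(len(f))],f[:,2],rcond=None)[0][:2])
E
```

```text
t 12.83 tcp [0.5291 0.3363 0.134 ] F [-0.45  0.88 -1.53] gap 0.35366445351532355
toolz [ 0.0028  0.0123 -0.9999] tool y [0.294 0.956 0.013] units [-0.02 -0.01  0.2 ]
wood [0.114  0.1169 0.1184 0.1205 0.1491]
((0.5276992917060852, 0.33522889018058777), 0.045148108154535294) [-0.00638518 -0.01347342]
```

View pics/j2.png

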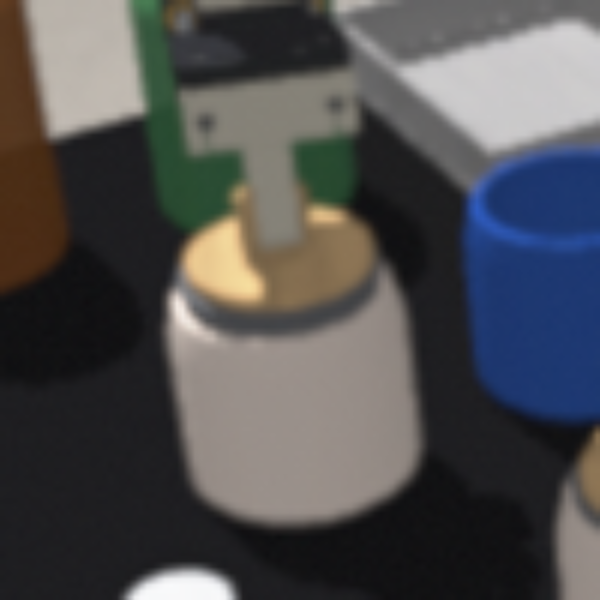

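The plug is in and the flange (280,255 in the crop) lies just over the grey sleeve, centred. I'll let go, drop lower and regrip.

Call:
{"fn": "send_rows", "kwargs": {"plan": [0,0,0,0,0,0,0,0,0,0,0,0,0,0,0,0,0,0,0,0,0,0,0,0,0]}}

```text
time_s: 13.3
tcp_pos: [0.5298, 0.3366, 0.135]
orientation: [0.149, 0.989, 0.007, 0.001]
contact_force: [0.1, -0.6, -0.4]
finger_gap: 0.498
```

Call:
{"fn": "send_rows", "kwargs": {"plan": [0,0,0.1,0,0,0,0,0.1,0,0,0,0,0.1,0,0,0,0,0.1,0,0,0,0,0.1,0,0,0,0,0.05,0,0,0,0,0,0,0]}}

```text
time_s: 13.88
tcp_pos: [0.5298, 0.3368, 0.1228]
orientation: [0.149, 0.989, 0.007, 0.001]
contact_force: [0.3, 0.5, 0.1]
finger_gap: 0.5
```

```bash
python3 go.py 0.5295 0.336 0.121; python3 - <<'E'
from h import *
s=snap("side");P=cloud(s);u0,u1,v0,v1=130,210,90,180;Q=P[v0:v1,u0:u1];c=s["color"][v0:v1,u0:u1].astype(int)
m=(c[...,0]-c[...,2]>40)&(Q[...,2]>.1); print("wood",np.percentile(Q[m][:,2],[2,20,50,80,98]).round(4))
f=Q[m];f=f[abs(f[:,2]-np.median(f[:,2]))<.005];print(cv2.minEnclosingCircle(f[:,:2].astype(np.float32)),np.linalg.lstsq(np.c_[f[:,:2],np.ones(len(f))],f[:,2],rcond=None)[0][:2])
E
```

```text
t 13.88 tcp [0.5298 0.3368 0.1228] F [0.31 0.5  0.11] gap 0.49952583193367306
toolz [ 0.0046  0.0131 -0.9999] tool y [0.294 0.956 0.014] units [ 0.   -0.04  0.09]
wood [0.1112 0.1137 0.1151 0.1167 0.1463]
((0.5292947292327881, 0.3366336226463318), 0.04485945403575897) [0.00085502 0.00543622]
```

Call:
{"fn": "send_rows", "kwargs": {"plan": [0,0,0.08,0,0,0,0,0.08,0,0,0,0,0.08,0,0,0,0,0,0,0]}}

```text
time_s: 14.27
tcp_pos: [0.53, 0.3369, 0.1177]
orientation: [0.149, 0.989, 0.007, 0.001]
contact_force: [-0.5, 1.2, -0.2]
finger_gap: 0.502
```

Call:
{"fn": "send_rows", "kwargs": {"plan": [0,0,0,0,0.5,0,0,0,0,1,0,0,0,0,1,0,0,0,0,1,0,0,0,0,1,0,0,0,0,1,0,0,0,0,1,0,0,0,0,1]}}

```text
time_s: 14.93
tcp_pos: [0.53, 0.3368, 0.1177]
orientation: [0.149, 0.989, 0.007, 0.001]
contact_force: [-0.9, 1.0, -0.4]
finger_gap: 0.357
```

Call:
{"fn": "send_rows", "kwargs": {"plan": [0,0,0.03,0,1,0,0,0.03,0,1,0,0,0.03,0,1,0,0,0.03,0,1]}}

```text
time_s: 15.27
tcp_pos: [0.5302, 0.3369, 0.1173]
orientation: [0.149, 0.989, 0.007, 0.002]
contact_force: [-1.4, -0.7, 5.8]
finger_gap: 0.357
```

Call:
{"fn": "send_rows", "kwargs": {"plan": [0,0,0.03,0,1,0,0,0.03,0,1,0,0,0.03,0,1]}}

```text
time_s: 15.52
tcp_pos: [0.5303, 0.3369, 0.1163]
orientation: [0.149, 0.989, 0.007, 0.003]
contact_force: [-2.1, -0.7, 4.6]
finger_gap: 0.36
```

Call:
{"fn": "send_rows", "kwargs": {"plan": [0,0,0.04,0,1,0,0,0.04,0,1,0,0,0.04,0,1]}}

```text
time_s: 15.77
tcp_pos: [0.5304, 0.337, 0.1143]
orientation: [0.149, 0.989, 0.007, 0.003]
contact_force: [-4.1, -2.7, 12.9]
finger_gap: 0.358
```

Call:
{"fn": "send_rows", "kwargs": {"plan": [0,0,0.02,0,1]}}

```text
time_s: 15.85
tcp_pos: [0.5304, 0.337, 0.1143]
orientation: [0.149, 0.989, 0.007, 0.003]
contact_force: [-3.5, -1.5, 8.8]
finger_gap: 0.357
```

Call:
{"fn": "send_rows", "kwargs": {"plan": [0,0,0.03,0,1]}}

```text
time_s: 15.93
tcp_pos: [0.5304, 0.337, 0.1143]
orientation: [0.149, 0.989, 0.007, 0.003]
contact_force: [-3.4, -2.2, 9.8]
finger_gap: 0.359
```

Call:
{"fn": "send_rows", "kwargs": {"plan": [0,0,0.045,0,1,0,0,0.045,0,1]}}

```text
time_s: 16.1
tcp_pos: [0.5305, 0.337, 0.1143]
orientation: [0.148, 0.989, 0.008, 0.003]
contact_force: [-3.0, -0.7, 10.1]
finger_gap: 0.356
```

Call:
{"fn": "send_rows", "kwargs": {"plan": [0,0,0.05,0,1,0,0,0.05,0,1]}}

```text
time_s: 16.27
tcp_pos: [0.5304, 0.337, 0.1142]
orientation: [0.148, 0.989, 0.008, 0.004]
contact_force: [-3.6, -1.7, 10.7]
finger_gap: 0.358
```

The TCP stays at z 0.1142 as the push grows, so the sleeve is on its stop. I'll raise the push to about 15 N.

Call:
{"fn": "send_rows", "kwargs": {"plan": [0,0,0.065,0,1,0,0,0.065,0,1]}}

```text
time_s: 16.43
tcp_pos: [0.5305, 0.337, 0.1143]
orientation: [0.148, 0.989, 0.008, 0.005]
contact_force: [-5.1, -2.8, 13.1]
finger_gap: 0.352
```

Call:
{"fn": "send_rows", "kwargs": {"plan": [0,0,0.08,0,1,0,0,0.08,0,1]}}

```text
time_s: 16.6
tcp_pos: [0.5306, 0.337, 0.1142]
orientation: [0.148, 0.989, 0.008, 0.005]
contact_force: [-5.0, -2.3, 14.8]
finger_gap: 0.361
```

Call:
{"fn": "send_rows", "kwargs": {"plan": [0.02,0,0.085,0,1,0.02,0,0.085,0,1,0.02,0,0.085,0,1,0.02,0,0.085,0,1]}}

```text
time_s: 16.93
tcp_pos: [0.5306, 0.337, 0.1142]
orientation: [0.148, 0.989, 0.009, 0.008]
contact_force: [-4.5, -2.5, 14.6]
finger_gap: 0.358
```

Call:
{"fn": "send_rows", "kwargs": {"plan": [0.02,0,0.085,0,1,0.02,0,0.085,0,1,0.02,0,0.085,0,1,0.02,0,0.085,0,1]}}

```text
time_s: 17.27
tcp_pos: [0.5306, 0.337, 0.1143]
orientation: [0.148, 0.989, 0.009, 0.012]
contact_force: [-3.5, -3.1, 13.7]
finger_gap: 0.36
```

Call:
{"fn": "send_rows", "kwargs": {"plan": [0.03,0.02,0.1,0,1,0.03,0.02,0.1,0,1,0.03,0.02,0.1,0,1,0.03,0.02,0.1,0,1,0.03,0.02,0.1,0,1]}}

```text
time_s: 17.68
tcp_pos: [0.5309, 0.3372, 0.1142]
orientation: [0.147, 0.989, 0.008, 0.016]
contact_force: [-4.7, -4.1, 16.7]
finger_gap: 0.358
```

```bash
cat > st.py <<'E'
from h import *
s=snap("side");P=cloud(s);u0,u1,v0,v1=130,210,90,180;Q=P[v0:v1,u0:u1];c=s["color"][v0:v1,u0:u1].astype(int)
m=(c[...,0]-c[...,2]>40)&(Q[...,2]>.095); print("wood",np.percentile(Q[m][:,2],[2,20,50,80,98]).round(4))
f=Q[m];f=f[abs(f[:,2]-np.median(f[:,2]))<.005];print(cv2.minEnclosingCircle(f[:,:2].astype(np.float32)),np.linalg.lstsq(np.c_[f[:,:2],np.ones(len(f))],f[:,2],rcond=None)[0][:2])
E
python3 go.py 0.5295 0.336 0.114; python3 st.py
```

```text
t 17.68 tcp [0.5309 0.3372 0.1142] F [-4.67 -4.07 16.66] gap 0.35765822435462413
toolz [ 0.0343  0.0112 -0.9993] tool y [0.291 0.956 0.021] units [ 0.05 -0.08  0.01]
wood [0.1078 0.1102 0.1118 0.1136 0.1449]
((0.5279966592788696, 0.337097704410553), 0.046118974685668945) [0.00450087 0.00294541]
```

Call:
{"fn": "send_rows", "kwargs": {"plan": [0,0,0,0,0.5,0,0,0,0,0,0,0,0,0,-0.5,0,0,0,0,-1,0,0,0,0,-1,0,0,0,0,-1,0,0,0,0,-1,0,0,0,0,-1,0,0,0,0,-1]}}

```text
time_s: 18.48
tcp_pos: [0.533, 0.3396, 0.114]
orientation: [0.148, 0.989, 0.011, 0.018]
contact_force: [1.5, 2.5, 3.0]
finger_gap: 0.884
```

Call:
{"fn": "send_rows", "kwargs": {"plan": [0,0,-0.2,0,-1,0,0,-0.3,0,-1,0,0,-0.5,0,-1,0,0,-0.7,0,-1,0,0,-0.9,0,-1,0,0,-0.9,0,-1,0,0,-0.9,0,-1,0,0,-0.5,0,-1,0,0,0,0,-1,0,0,0,0,-1]}}

```text
time_s: 19.32
tcp_pos: [0.5261, 0.3346, 0.2175]
orientation: [0.148, 0.989, 0.007, 0.015]
contact_force: [-0.9, 0.3, 0.7]
finger_gap: 0.998
```

Call:
{"fn": "send_rows", "kwargs": {"plan": [0.9,0,0,0,-1,0.9,0,0,0,-1,0.9,0,0,0,-1,0.9,0,0,0,-1,0.9,0,0,0,-1,0.9,0,0,0,-1,0.6,0,0,0,-1,0.3,0,0,0,-1,0,0,0,0,-1,0,0,0,0,-1]}}

```text
time_s: 20.15
tcp_pos: [0.3976, 0.369, 0.2042]
orientation: [0.149, 0.989, 0.001, 0.009]
contact_force: [0.4, 0.3, 0.0]
finger_gap: 1.003
```

```bash
python3 go.py 0.5295 0.336 0.114; python3 st.py; python3 - <<'E'
from h import *
a=snap("top")["color"];b=snap("side")["color"]
cv2.imwrite("pics/end.png",np.vstack([cv2.resize(a,(400,300)),cv2.resize(b,(400,300))])[...,::-1])
E
```

```text
t 20.15 tcp [0.3976 0.369  0.2042] F [0.44 0.26 0.  ] gap 1.0030379968852683
toolz [ 1.830e-02  1.000e-04 -9.998e-01] tool y [0.295 0.956 0.006] units [-6.71  0.34  4.63]
wood [0.1073 0.1107 0.1127 0.1322 0.1449]
((0.5261127352714539, 0.33415260910987854), 0.04466765746474266) [ 0.00817756 -0.00565775]
```

View pics/end.png

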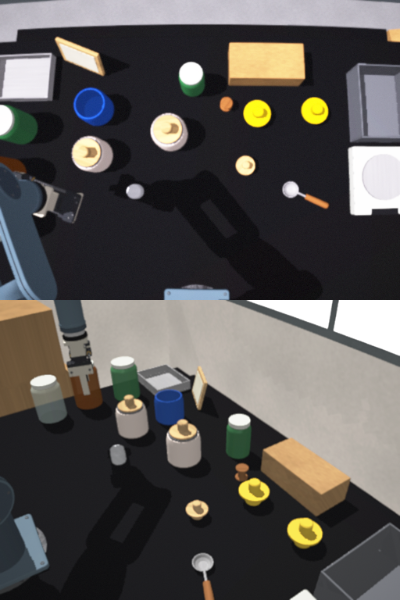

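```bash
python3 - <<'E'
from h import *
s=snap("top");P=cloud(s);Q=P[165:230,85:155];c=s["color"][165:230,85:155].astype(int)
w=(c[...,0]-c[...,2]>30)
for lo,hi in((.105,.12),(.14,.155)):
    f=Q[w&(Q[...,2]>lo)&(Q[...,2]<hi)];print(cv2.minEnclosingCircle(f[:,:2].astype(np.float32)),f[:,2].mean(),np.linalg.lstsq(np.c_[f[:,:2],np.ones(len(f))],f[:,2],rcond=None)[0][:2])
for n,uv in dict(small=(314,211),tin=(172,245),spool=(290,133),bowl=(372,242),handle=(415,263),herb=(245,95)).items(): print(n,P[uv[1],uv[0]].round(3))
print(arm.finish_job())
E
```

```text
((0.5308481454849243, 0.33746039867401123), 0.046121422201395035) 0.11310663589844466 [0.00079118 0.00391282]
((0.5285869836807251, 0.33532074093818665), 0.017935361713171005) 0.14497215766442484 [0.01131646 0.01452053]
small [ 0.499 -0.151  0.051]
tin [0.413 0.196 0.051]
spool [ 0.697 -0.093  0.04 ]
bowl [ 0.424 -0.304  0.   ]
handle [ 0.371 -0.41   0.018]
herb [0.767 0.017 0.131]
the job is handed in; nothing more can be done
None
```

I put the large pale stopper into the open white jar, pressed it onto the sleeve's stop, let go, and handed the job in at about 20 s. No verdict was reported.

- **Grip:** I started lifting before the fingers had fully closed, so the first grip sat about 15 mm too high on the knob. I lowered the plug into the sleeve, let go, gripped lower and then pressed.
- **Press:** The sleeve slid about 3 mm and then stopped dead at TCP z 0.114. I held 13 to 17 N there for about 1 s. The highest reading was 16.7 N vertical, about 18 N counting a sideways part of 4 to 6 N. The tool had tilted about 0.036 rad by the end of the press, but the stopper had not.
- **Last checks:**
  - **Centre:** both cameras put the stopper within about 1 to 2 mm of the sleeve centre they measured at the start. The top camera's flange and knob circles differ by about 3 mm, which is roughly its accuracy.
  - **Upright:** the flange slope is about 0.01 rad or less. The small knob-top patch gave about 0.018, which is noisier.
  - **Height:** its middle is about 8 to 9 mm above the rim, within the 2 to 18 mm asked.
- **Bystanders:** spot depth readings for the small stopper, tin, spool, spoon and green jar match the start to within about 3 mm. The gripper is clear of everything.

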